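# Open the pot holder's ratchet jaw

## Task

Open the pot holder on the bench so that more pots can be loaded: press the ratchet release on top of the sliding jaw down with the fingertips and, keeping it pressed, push the jaw back along its bar, away from the small pots, until it is fully back against its end stop. Then let go, so that the release springs up. Leave the pots in the holder and everything else on the bench standing where they are.

Things in the scene. Friction and masses are not known exactly. Their poses are not given: they have to be found in the camera images.
- holder: Pot holder, fixed to the bench: a plywood deck 360 x 170 mm, 12 mm thick, with an upright aluminium fence (60 mm high) at its -x end and a level toothed aluminium bar running along its x axis above the deck, 55 mm to the -y side of the middle (bar top 57 mm above the bench, the end posts 66 mm). Origin: middle of the deck's underside, on the bench. Its +x axis is the direction in which the sliding jaw goes back (opens), away from the fence; z is up.
- jaw (a joint): Travel of the sliding jaw along the bar, m: 0 = closest to the fence, 0.17 = fully back against its end stop; grows as the jaw moves along the holder's +x. Rides with about 2 N of friction (and some 8 N per m/s of drag). While the release is up the ratchet lets it move only towards the fence; backwards it is stopped at the next tooth (8 mm apart).
- release (a joint): How far the ratchet release is pressed, m: 0 = up, 0.008 = fully down. It is a spring pad (about 2 N to start, 5 N fully down) that springs up when let go (to 0, or to as much as 4 mm if the pawl happens to rest on a tooth); the ratchet is free only while it is down more than 5 mm, so it has to be kept down while the jaw is pushed back.
- release_top (a point): Centre of the top face of the release: a flat steel pad 44 mm (along holder x) x 40 mm, on top of the jaw's black body, 90 mm above the bench when up; moves straight down, and along with the jaw. Nothing but the lug rises above it, and even fully pressed it stays above the jaw's body.
- lug_face (a point): Middle of the lug's exposed face: a black upright lug on the jaw, 44 mm wide (across the bar), 10 mm thick, rising 31 mm above the raised release pad to 121 mm above the bench. It stands on the holder's +x side of the pad; this point is on the face that looks towards the pad and the fence, 28 mm along holder +x from the pad's centre, 105 mm above the bench. A finger standing on the pad and moving along holder +x pushes the jaw by this face.
- pot0_mid (a point): Small terracotta pot, 46 mm across, 48 mm tall, standing loose on the deck between fence and jaw; this point is at its centre, half-way up. Not to be disturbed.
- pot1_mid (a point): Small terracotta pot, 46 mm across, 48 mm tall, standing loose on the deck between fence and jaw; this point is at its centre, half-way up. Not to be disturbed.
- pot2: larger terracotta pot, 80 mm across, 75 mm tall; standing or lying loose on the bench, origin on its underside or axis. Not to be disturbed.
- tub: white plastic tub, 80 mm across, 70 mm tall; standing or lying loose on the bench, origin on its underside or axis. Not to be disturbed.
- dibber: 190 mm dibber with a wooden handle and a thin steel point, lying flat; standing or lying loose on the bench, origin on its underside or axis. Not to be disturbed.
- brush: 200 mm brush, lying flat; standing or lying loose on the bench, origin on its underside or axis. Not to be disturbed.
- jar: glass jar with a steel lid, 60 mm across, 80 mm tall; standing or lying loose on the bench, origin on its underside or axis. Not to be disturbed.
Mind the look-alikes: they are no part of the job. Leave any turquoise or white look-alike of the part that bears pot0_mid alone. Leave any black or purple look-alike of the part that bears pot1_mid alone.

How it is judged:
By the outcome, as a careful person would: the job done as asked, in the order asked, and still so for the second after the job is handed in, with the robot touching nothing.
It also fails if it takes over 40 s, if anything falls off the work surface, if the arm or the gripper's body presses on something with over 40 N, if the wrist force passes 120 N, or if a joint passes its speed limit or range.

## Robot

A 6-joint arm with a two-finger parallel gripper is mounted at the origin on the work surface. World frame = base frame: x ahead of the robot, y to its left, z up, the work surface at z = 0. Lengths are in mm, angles in rad, forces in N, time in s.
With the tool pointing down it reaches from about 400 to 925 mm from the base axis. Payload 12.5 kg.
Tool frame: the origin (TCP) lies midway between the tips of the shut fingers; the grasp point (between the pads) lies env.grasp_offset behind it (env.grasp_offset is the distance from the TCP to the grasp point, in mm); x points along the fingers, y is the direction in which the jaws open and shut, and the axes are right-handed (so a half turn about x gives the same grasp; the last joint's range is limited). The gripper opens to 95 mm and grips with 3 to 60 N. Pads are 20 mm wide; open, the fingers measure 119 mm over their backs; the gripper's body (75 mm by 180 mm) begins 59 mm behind the grasp point.
Start: joints at [1.085, 0.491, 1.559, -0, 1.092, -0.106], TCP at [231.696, 580.489, 180.761] pointing down, gripper open.
Joint ranges: [-3.1, 3.1], [-0.84, 2.19], [0.05, 2.79], [-1.13, 4.28], [0.06, 2.93], [-2.69, 2.69]. Speed limits (rad/s): [2.22, 2.22, 2.79, 3.14, 3.14, 3.14].

## Interface

Orientations are given as [roll, pitch, yaw] about the fixed x, y, z axes, in that order (R = Rz(yaw) Ry(pitch) Rx(roll)).
In Python, from cell import env gives the robot as it stands.
- The arm moves only by the tool apply_moves, never from a script. Its arguments are lists of equal length, an entry for each row: "offset": the shift along the world's x, y, z in units of 25 mm (1.0 is 25 mm), a list of three; "yaw": the turn about the world's z in units of 6 degrees (1.0 is 6 degrees); "jaw": the closure, from -1 (fully open) to 1 (shut), so that 0 is half open. A call has 1 to 20 rows; each row is the pose to reach, as a shift and turn from the pose measured when the call began; what a row does not reach only later rows make up. A row lasts 1/8 s, in which the tool goes at most 62.5 mm and 10.7 degrees, less where a joint would pass 70% of its speed; a pose out of reach is approached as far as the arm can. A call with a gripper value outside its range is refused whole. The fingers move at their own pace and stop on an object; the grip force is fixed at half the most. Time passes only in rows, so rows that repeat a pose let the fingers close. It gives the time, the measured TCP pose, the force and the opening at its end, in the units of the state.
- env.state(): the state, without advancing time (a new reading comes with each control period).
- env.read_camera(name): name is "scene" or "top" or "wrist"; returns a dict with "frame" (384x512x3 uint8, red, green, blue), "fx", "fy", "cx", "cy" (pixels), "distortion" ([k1, k2, p1, p2, k3] as OpenCV has them; the pictures are not rectified), "xyz" and "rotation" of the camera in the world; the wrist camera has in their place "hand_eye" (4x4, takes a point from camera to tool coordinates, whose origin is the TCP and whose axes are the tool frame's). Camera axes: x right, y down, z forward; pixel columns grow to the right and rows downward; lengths in mm; the calibration is good to about 2 mm. A picture is of the moment at which its call begins: read the wrist's pose just before it. There is no depth.
- env.job_done(): hands the job in, once; it reports no verdict.
The state is a dict: "t": time; "joints": joint angles; "qvel": joint speeds; "tau": joint torques, N m; "eef_pos": TCP position; "tcp_rot": TCP orientation; "ft_force": force on the tool from outside, world axes, zero at the start; "moment": the same for the moment, N m; "opening": opening from 0.0 (shut) to 1.0 (fully open).
Only numpy, scipy, OpenCV 4.12 (cv2) and the standard library are available. Lean on these libraries where they do the work, as an engineer would, in place of code of your own. Each camera call takes 0.05 s, during which the arm holds its last target.

## Working session

There is one attempt and no reset: what is moved stays moved. The work goes in short steps, Python scripts to look and compute and a tool call to move; the robot and the scene stay as the last step left them, time stands still between calls to the robot, and variables do not carry over. Pictures are saved under pics/ and viewed, and the job is handed in when it is done.

Besides the shell and the picture viewer there is one more tool, called after "Request:" by a JSON object that holds its "method" and its "body", one argument or row to a line. apply_moves: Moves the arm, as the interface text tells. Its arguments: {"type":"object","properties":{"offset":{"type":"array"},"yaw":{"type":"array"},"jaw":{"type":"array"}},"required":["offset","yaw","jaw"]}

```bash
mkdir -p pics; ls; python3 - <<'E'
from cell import env
import cv2
s=env.state();print(s['t'],s['eef_pos'],s['tcp_rot'],s['opening'],env.grasp_offset)
for n in ('scene','top','wrist'):
    c=env.read_camera(n);cv2.imwrite(f'pics/{n}0.png',c['frame'][:,:,::-1])
    print(n,{k:v for k,v in c.items() if k!='frame'})
E
```

```text
pics
0.0 [231.56635508 580.21786862 180.14678347] [-1.68459253  1.56966438 -2.06444908] 1.0021808367822513 18.8
scene {'fx': 486.78811056055997, 'fy': 486.78811056055997, 'cx': 243.09541944695667, 'cy': 189.11948317769034, 'distortion': array([-0.06529246,  0.        ,  0.        ,  0.        ,  0.        ]), 'xyz': array([1159.02107927,  677.28811373, 1155.16473164]), 'rotation': array([-2.44765895,  0.00312311,  2.46462479])}
top {'fx': 371.06075188899206, 'fy': 371.06075188899206, 'cx': 253.1185766788727, 'cy': 192.78499747485003, 'distortion': array([-0.08372925,  0.        ,  0.        ,  0.        ,  0.        ]), 'xyz': array([ 347.88869098,   -6.18173798, 1342.22164741]), 'rotation': array([-2.93678170e+00, -8.40567380e-04, -1.53762322e+00])}
wrist {'fx': 333.91754747869817, 'fy': 333.91754747869817, 'cx': 256.2985985593485, 'cy': 188.72463545387845, 'distortion': array([0.00663381, 0.        , 0.        , 0.        , 0.        ]), 'hand_eye': array([[-2.23832323e-05, -2.49424288e-01,  9.68394302e-01,
        -2.02323665e+02],
       [ 9.99999765e-01,  6.57720455e-04,  1.92519393e-04,
        -4.42220889e-01],
       [-6.84951753e-04,  9.68394079e-01,  2.49424215e-01,
        -6.92481751e+01],
       [ 0.00000000e+00,  0.00000000e+00,  0.00000000e+00,
         1.00000000e+00]])}
```

View pics/scene0.png

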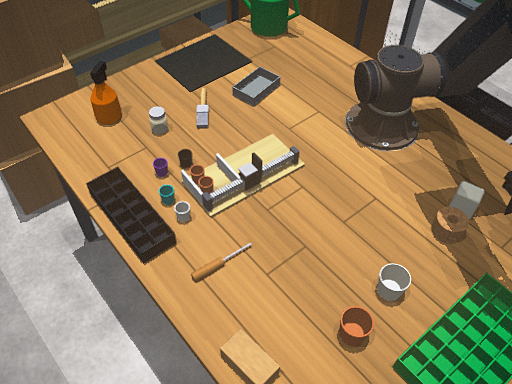

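View pics/top0.png

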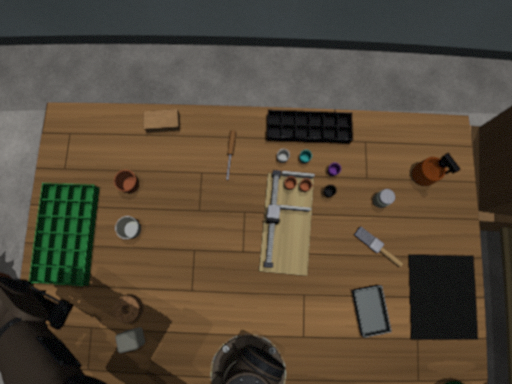

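View pics/wrist0.png

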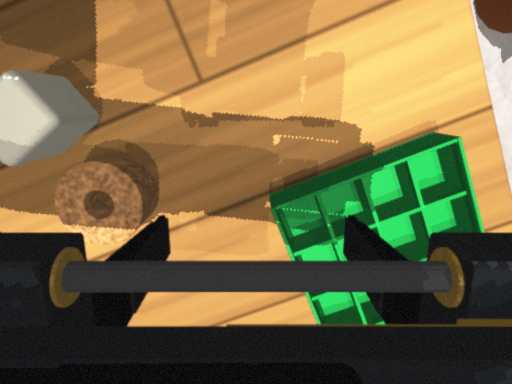

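```bash
python3 - <<'E'
import cv2
a=cv2.imread('pics/scene0.png')[120:220,150:310];cv2.imwrite('pics/scene0c.png',cv2.resize(a,None,fx=5,fy=5,interpolation=cv2.INTER_CUBIC))
a=cv2.imread('pics/top0.png')[140:285,240:350];cv2.imwrite('pics/top0c.png',cv2.resize(a,None,fx=4,fy=4,interpolation=cv2.INTER_CUBIC))
E
```

```text
(no output)
```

View pics/scene0c.png

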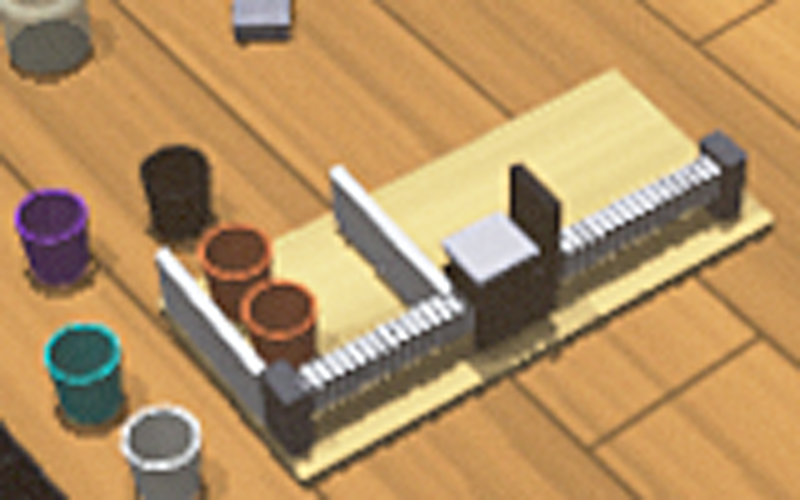

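View pics/top0c.png

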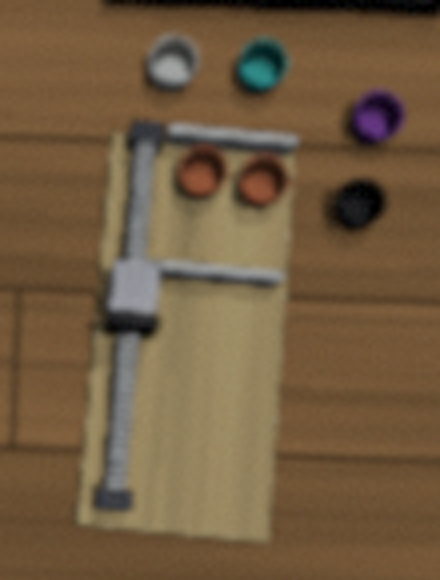

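```bash
cat >h.py <<'E'
import numpy as np,cv2
from scipy.spatial.transform import Rotation as R
def K(c): return np.array([[c['fx'],0,c['cx']],[0,c['fy'],c['cy']],[0,0,1]])
def ray(c,uv):
    p=cv2.undistortPoints(np.array([[uv]],float),K(c),c['distortion'])[0,0]
    return R.from_euler('xyz',c['rotation']).as_matrix()@np.array([p[0],p[1],1])
def atz(c,uv,z):
    d=ray(c,uv);return c['xyz']+d*(z-c['xyz'][2])/d[2]
def tri(L):
    A=0;b=0;r=[]
    for c,uv in L:
        d=ray(c,uv);d/=np.linalg.norm(d);M=np.eye(3)-np.outer(d,d);A=A+M;b=b+M@c['xyz']
    X=np.linalg.solve(A,b)
    for c,uv in L:
        d=ray(c,uv);d/=np.linalg.norm(d);r.append(np.linalg.norm((np.eye(3)-np.outer(d,d))@(X-c['xyz'])))
    return X,r
def wrist(c,s):
    T=np.eye(4);T[:3,:3]=R.from_euler('xyz',s['tcp_rot']).as_matrix();T[:3,3]=s['eef_pos']
    T=T@c['hand_eye'];c=dict(c);c['xyz']=T[:3,3];c['rotation']=R.from_matrix(T[:3,:3]).as_euler('xyz');return c
E
python3 - <<'E'
from h import *
from cell import env
np.set_printoptions(precision=1,suppress=True)
S=env.read_camera('scene');T=env.read_camera('top')
sc=lambda x,y:(150+(x-2)/5,120+(y-2)/5); tc=lambda x,y:(240+(x-1.5)/4,140+(y-1.5)/4)
print('pad',tri([(S,sc(491,246)),(T,tc(133,287))]))
print('pad z90',atz(S,sc(491,246),90),atz(T,tc(133,287),90))
a=tri([(S,sc(285,378)),(T,tc(147,130))]);b=tri([(S,sc(723,149)),(T,tc(113,495))]);print('posts',a,b)
d=b[0]-a[0];print('dir',np.arctan2(d[1],d[0]),np.hypot(*d[:2]))
for p in [(113,133),(297,150),(268,541),(78,523)]:print(atz(T,tc(*p),12))
for p in [(615,70),(772,218),(305,480),(160,300)]:print('S',atz(S,sc(*p),12))
E
```

```text
pad (array([545.8, -68.4,  88.5]), [np.float64(0.28242381807617956), np.float64(0.28242381807617667)])
pad z90 [546.9 -67.6  90. ] [545.4 -68.1  90. ]
posts (array([690.5, -78.7,  67. ]), [np.float64(0.15443126484880554), np.float64(0.15443126484870748)]) (array([369.9, -56.1,  67.4]), [np.float64(0.4917407950829256), np.float64(0.4917407950828298)])
dir 3.0713357818907734 321.32494858321326
[701.2 -50.3  12. ]
[ 690.8 -221.    12. ]
[ 335.3 -196.2   12. ]
[345.9 -28.5  12. ]
S [ 335.6 -193.8   12. ]
S [346.9 -27.9  12. ]
S [703.1 -47.5  12. ]
S [ 690.7 -216.5   12. ]
```

```bash
python3 - <<'E'
from h import *
from cell import env
s=env.state();M=R.from_euler('xyz',s['tcp_rot']).as_matrix();print(M.round(3),np.degrees(np.arctan2(M[1,1],M[0,1])),s['eef_pos'],s['t'])
t=np.array([546,-68,150]);print((t-s['eef_pos'])/25)
E
```

```text
[[-0.     0.371  0.929]
 [-0.     0.929 -0.371]
 [-1.    -0.    -0.   ]] 68.23989578461098 [231.62426473 580.37879484 180.48402713] 0.25
[ 12.57502941 -25.93515179  -1.21936109]
```

Request:
{"method": "apply_moves", "body": {
  "offset": [
    [0.3, -0.6, 0.2],
    [0.9, -2, 0.4],
    [1.8, -3.8, 0.4],
    [2.7, -5.6, 0.4],
    [3.6, -7.5, 0.4],
    [4.5, -9.4, 0.4],
    [5.4, -11.3, 0.4],
    [6.3, -13.2, 0.4],
    [7.2, -15.1, 0.4],
    [8.1, -17, 0.4],
    [9, -18.9, 0.4],
    [9.9, -20.8, 0.4],
    [10.8, -22.7, 0.3],
    [11.6, -24.3, 0.2],
    [12.1, -25.4, 0],
    [12.38, -25.94, -0.2],
    [12.38, -25.94, -0.3],
    [12.38, -25.94, -0.3],
    [12.38, -25.94, -0.3]
  ],
  "yaw": [-0.3, -0.9, -1.8, -2.6, -3.5, -4.4, -5.2, -6.1, -7, -7.9, -8.8, -9.6, -10.5, -11.2, -11.8, -12.03, -12.03, -12.03, -12.03],
  "jaw": [0.75, 0.75, 0.75, 0.75, 0.75, 0.75, 0.75, 0.75, 0.75, 0.75, 0.75, 0.75, 0.75, 0.75, 0.75, 0.75, 0.75, 0.75, 0.75]
}}

```text
t: 2.62
eef_pos: [540.9, -67.2, 173.3]
tcp_rot: [-1.977, 1.571, 2.668]
ft_force: [-0.3, -1.6, -0.4]
opening: 0.12
```

```bash
python3 - <<'E'
from h import *
from cell import env
s=env.state();M=R.from_euler('xyz',s['tcp_rot']).as_matrix();print(np.degrees(np.arctan2(M[1,1],M[0,1])),s['eef_pos'],s['opening'],s['ft_force'],s['joints'],s['t'])
c=env.read_camera('wrist');cv2.imwrite('pics/w1.png',c['frame'][:,:,::-1])
c=wrist(c,s)
def proj(X):
    Rm=R.from_euler('xyz',c['rotation']).as_matrix().T
    return cv2.projectPoints(np.array([X],float),cv2.Rodrigues(Rm)[0],-Rm@c['xyz'],K(c),c['distortion'])[0].ravel()
print(proj([546,-68,90]),proj([518,-66.2,105]),proj(s['eef_pos']))
t=env.read_camera('scene');cv2.imwrite('pics/s1.png',cv2.resize(t['frame'][80:240,130:340,::-1],None,fx=3.7,fy=3.7,interpolation=2))
E
```

```text
-3.854364425626572 [540.8970137  -67.22193484 173.31337739] 0.12031036725259803 [-0.27614592 -1.58459055 -0.4369253 ] [-2.44869901e-01  3.85986374e-01  1.76468168e+00  5.11814428e-05
  9.91108372e-01 -1.77626584e-01] 2.625
[261.58438884 184.47139996] [228.33081113 188.79580525] [255.48611525 214.74682674]
```

View pics/w1.png

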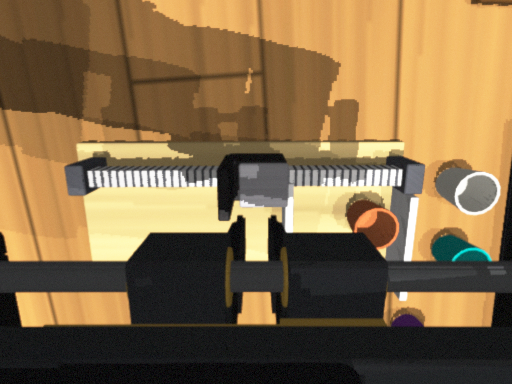

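View pics/s1.png

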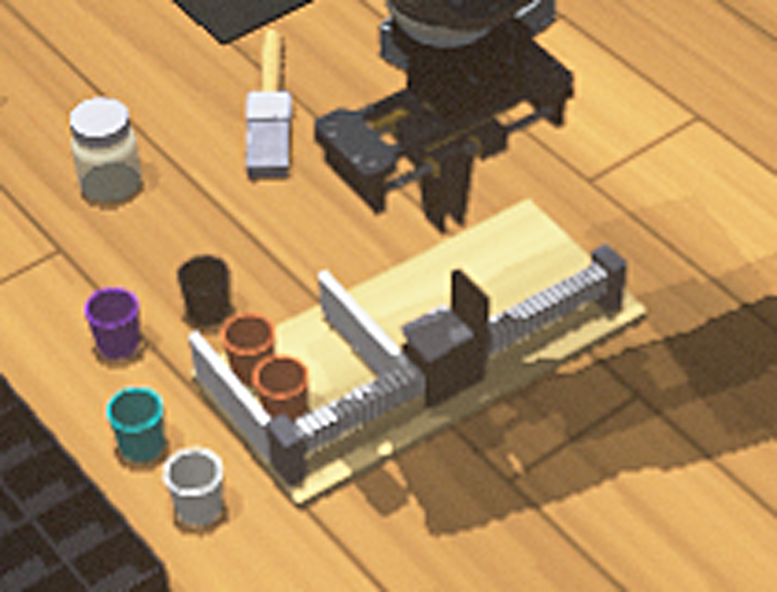

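```bash
python3 - <<'E'
import cv2
a=cv2.imread('pics/w1.png')[140:240,190:310];cv2.imwrite('pics/w1c.png',cv2.resize(a,None,fx=6,fy=6,interpolation=2))
E
```

```text
(no output)
```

View pics/w1c.png

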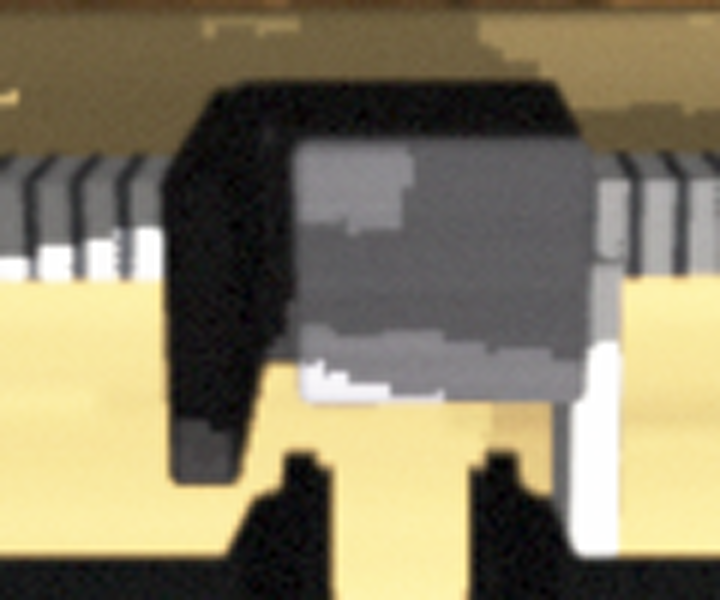

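Request:
{"method": "apply_moves", "body": {
  "offset": [
    [0.02, -0.03, -0.3],
    [0.04, -0.03, -1],
    [0.04, -0.03, -1.8],
    [0.04, -0.03, -2.5],
    [0.04, -0.03, -3.0],
    [0.04, -0.03, -3.2],
    [0.04, -0.03, -3.2],
    [0.04, -0.03, -3.2]
  ],
  "yaw": [0, 0, 0, 0, 0, 0, 0, 0],
  "jaw": [0.75, 0.75, 0.75, 0.75, 0.75, 0.75, 0.75, 0.75]
}}

```text
t: 3.72
eef_pos: [542.3, -68.2, 93.8]
tcp_rot: [1.389, 1.57, -0.249]
ft_force: [0.8, 0.6, 0.3]
opening: 0.126
```

```bash
python3 - <<'E'
from h import *
from cell import env
s=env.state();print(s['eef_pos'],s['opening'],s['ft_force'],s['t'])
c=env.read_camera('wrist');cv2.imwrite('pics/w2.png',c['frame'][:,:,::-1])
t=env.read_camera('scene');cv2.imwrite('pics/s2.png',cv2.resize(t['frame'][120:220,180:310,::-1],None,fx=5,fy=5,interpolation=2))
E
```

```text
[542.33793292 -68.23042439  93.81082553] 0.1259289396301405 [0.80589731 0.59527869 0.32682561] 3.725
```

View pics/w2.png

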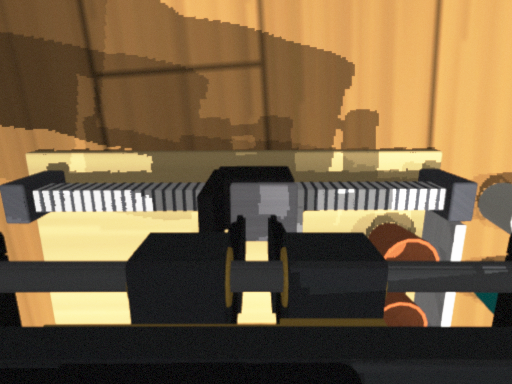

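View pics/s2.png

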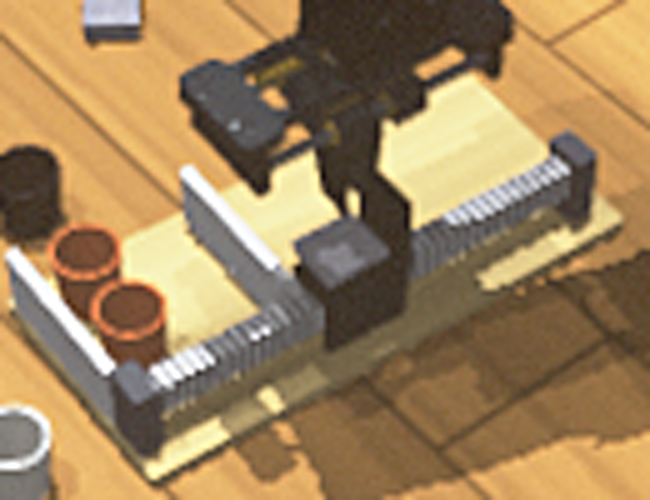

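Request:
{"method": "apply_moves", "body": {
  "offset": [
    [0, 0, -0.1],
    [0, 0, -0.2],
    [0, 0, -0.28],
    [0, 0, -0.36],
    [0, 0, -0.42],
    [0, 0, -0.44],
    [0, 0, -0.44]
  ],
  "yaw": [0, 0, 0, 0, 0, 0, 0],
  "jaw": [0.75, 0.75, 0.75, 0.75, 0.75, 0.75, 0.75]
}}

```text
t: 4.7
eef_pos: [542.3, -68.2, 82.8]
tcp_rot: [1.38, 1.57, -0.259]
ft_force: [-0.5, -0.1, 0.7]
opening: 0.124
```

```bash
python3 - <<'E'
from h import *
from cell import env
s=env.state();print(s['eef_pos'],s['opening'],s['ft_force'],s['t'])
c=env.read_camera('wrist');cv2.imwrite('pics/w3.png',cv2.resize(c['frame'][150:270,180:320,::-1],None,fx=5,fy=5,interpolation=2))
s=env.state();print(s['ft_force'],s['t'])
t=env.read_camera('scene');cv2.imwrite('pics/s3.png',cv2.resize(t['frame'][120:220,180:310,::-1],None,fx=5,fy=5,interpolation=2))
s=env.state();print(s['ft_force'],s['t'])
E
```

```text
[542.27718042 -68.24808611  82.78109188] 0.12361109447235022 [-0.51040826 -0.05409465  0.69024535] 4.7
[-0.04105163 -0.14921599 -0.2147446 ] 4.75
[ 0.35897968  0.13062026 -0.61583742] 4.8
```

View pics/w3.png

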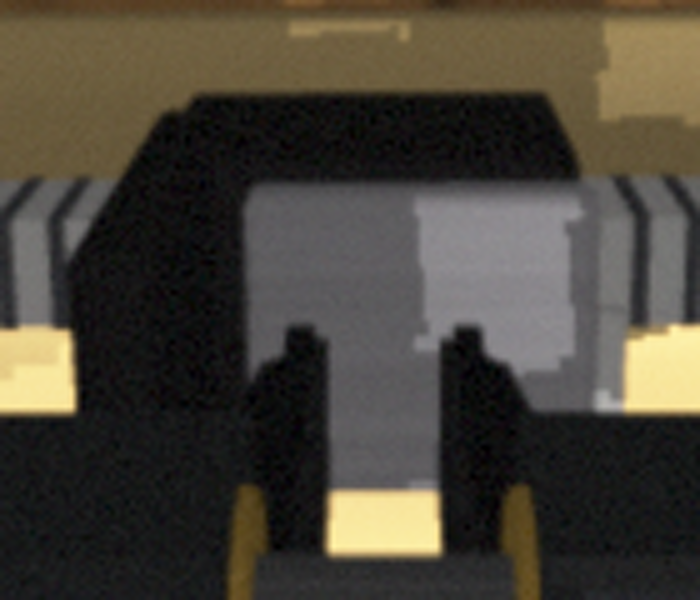

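View pics/s3.png

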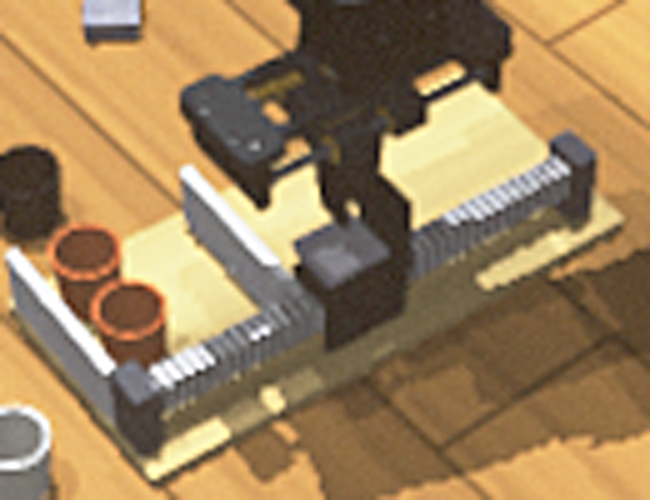

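```bash
python3 - <<'E'
from h import *
from cell import env
np.set_printoptions(precision=1,suppress=True)
c0=env.read_camera('wrist');s=env.state();print(s['ft_force'],s['eef_pos'])
c3=wrist(c0,s)
s1=dict(eef_pos=np.array([540.9,-67.2,173.3]),tcp_rot=[-1.977,1.571,2.668]);c1=wrist(c0,s1)
w1=lambda x,y:(190+(x-2.5)/6,140+(y-2.5)/6); w3=lambda x,y:(180+(x-2)/5,150+(y-2)/5)
for a,b in [((292,138),(245,183)),((590,138),(585,183)),((300,402),(249,488))]: print(tri([(c1,w1(*a)),(c3,w3(*b))]))
for z in (82,90):
  print(z,[atz(c3,w3(*p),z) for p in [(245,183),(585,183),(415,488)]])
Rm=R.from_euler('xyz',c3['rotation']).as_matrix().T
for X in ([547,-68,90],[547,-68,82],s['eef_pos'],s['eef_pos']+[0,10,0],s['eef_pos']+[0,10,6]):
    p=cv2.projectPoints(np.array([X],float),cv2.Rodrigues(Rm)[0],-Rm@c3['xyz'],K(c3),c3['distortion'])[0].ravel();print(X,p,5*(p-[180,150])+2)
E
```

```text
[ 0.7  1.1 -0.3] [542.3 -68.2  82.8]
(array([526.6, -48.7,  81.4]), [np.float64(0.07675855587362407), np.float64(0.07675855587363613)])
(array([570.6, -52.8,  75.9]), [np.float64(0.6579014789476911), np.float64(0.6579014789477365)])
(array([524.4, -88.2,  85.9]), [np.float64(0.36732281044283527), np.float64(0.3673228104430307)])
82 [array([526.7, -48.6,  82. ]), array([569.3, -51.4,  82. ]), array([545.4, -91.3,  82. ])]
90 [array([527.5, -46.6,  90. ]), array([568.4, -49.4,  90. ]), array([545.5, -87.7,  90. ])]
[547, -68, 90] [263.  217.7] [417.2 340.4]
[547, -68, 82] [262.8 213.5] [416.  319.5]
[542.3 -68.2  82.8] [255.5 214.7] [379.4 325.7]
[542.3 -58.2  82.8] [254.4 199.7] [374.1 250.7]
[542.3 -58.2  88.8] [254.4 202.5] [373.9 264.5]
```

```bash
python3 - <<'E'
from h import *
from cell import env
c=env.read_camera('scene')
Rm=R.from_euler('xyz',c['rotation']).as_matrix().T
def pr(X):return cv2.projectPoints(np.array([X],float),cv2.Rodrigues(Rm)[0],-Rm@c['xyz'],K(c),c['distortion'])[0].ravel()
for dz in (0,10,20):
  for dx in (-6,6):
    for dy in (-10,0,10):
      print(dz,dx,dy,((pr([540.9+dx,-67.2+dy,173.3+dz])-[130,80])*3.7).round(),((pr([542.3+dx,-68.2+dy,82.8+dz])-[180,120])*5).round())
im=cv2.imread('pics/s1.png')[130:290,370:530];cv2.imwrite('pics/s1c.png',cv2.resize(im,None,fx=4,fy=4,interpolation=2))
im=cv2.imread('pics/s3.png')[150:350,260:460];cv2.imwrite('pics/s3c.png',cv2.resize(im,None,fx=3,fy=3,interpolation=2))
print(env.state()['ft_force'],env.state()['t'])
E
```

```text
0 -6 -10 [441. 241.] [341. 234.]
0 -6 0 [449. 248.] [352. 243.]
0 -6 10 [457. 256.] [363. 253.]
0 6 -10 [428. 248.] [326. 243.]
0 6 0 [437. 255.] [336. 253.]
0 6 10 [445. 263.] [347. 263.]
10 -6 -10 [441. 232.] [342. 222.]
10 -6 0 [449. 239.] [352. 232.]
10 -6 10 [457. 246.] [363. 242.]
10 6 -10 [428. 239.] [326. 232.]
10 6 0 [437. 246.] [336. 241.]
10 6 10 [445. 254.] [347. 251.]
20 -6 -10 [441. 223.] [342. 211.]
20 -6 0 [449. 230.] [352. 220.]
20 -6 10 [457. 237.] [363. 230.]
20 6 -10 [428. 230.] [326. 220.]
20 6 0 [437. 237.] [337. 230.]
20 6 10 [445. 244.] [347. 240.]
[ 0.8487312   0.19870567 -0.03703323] 4.9
```

View pics/s1c.png

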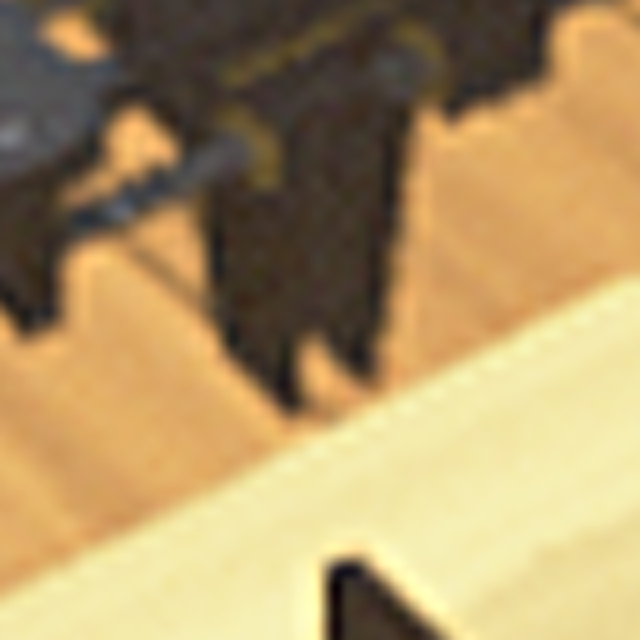

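View pics/s3c.png

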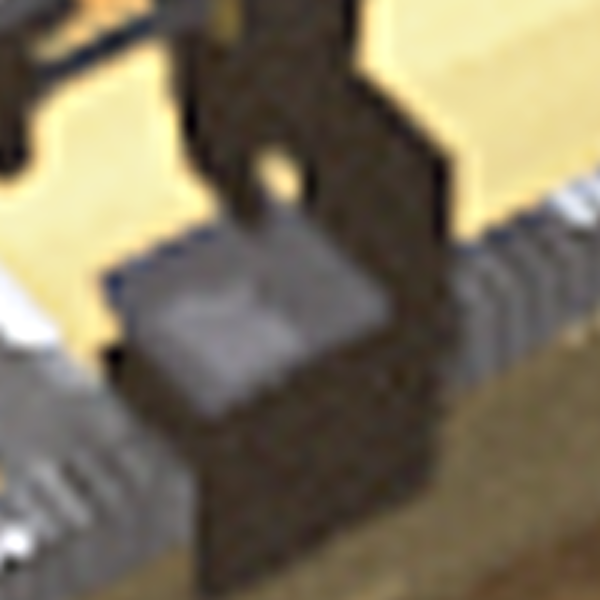

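```bash
python3 - <<'E'
from h import *
from cell import env
np.set_printoptions(precision=1,suppress=True)
c0=env.read_camera('wrist');s=env.state();S=env.read_camera('scene')
c3=wrist(c0,s)
s1=dict(eef_pos=np.array([540.9,-67.2,173.3]),tcp_rot=[-1.977,1.571,2.668]);c1=wrist(c0,s1)
w1=lambda x,y:(190+(x-2.5)/6,140+(y-2.5)/6); w3=lambda x,y:(180+(x-2)/5,150+(y-2)/5)
print('+x finger',tri([(c1,w1(503,455)),(S,(130+443/3.7,80+232/3.7))]))
print('-x finger',tri([(c1,w1(300,455)),(S,(130+461/3.7,80+225/3.7))]))
print('low +x',tri([(c3,w3(465,325)),(S,(180+343/5,120+224/5))]))
print(s['eef_pos'],s['t'])
E
```

```text
+x finger (array([551. , -55.3, 210.3]), [np.float64(0.2710003881870113), np.float64(0.2710003881868119)])
-x finger (array([533.1, -55.7, 206.1]), [np.float64(0.14224220583980987), np.float64(0.14224220583975)])
low +x (array([552.4, -56.5, 120.2]), [np.float64(0.5609008517452914), np.float64(0.5609008517453348)])
[542.3 -68.3  82.8] 4.95
```

```bash
python3 - <<'E'
from h import *
from cell import env
np.set_printoptions(precision=1,suppress=True)
c0=env.read_camera('wrist');S=env.read_camera('scene')
s1=dict(eef_pos=np.array([540.9,-67.2,173.3]),tcp_rot=[-1.977,1.571,2.668]);c1=wrist(c0,s1)
f=lambda x,y:(130+(370+x/4)/3.7,80+(130+y/4)/3.7)
print(tri([(c1,(284,276)),(S,f(260,160))]))
print(tri([(c1,(229,276)),(S,f(420,60))]))
cv2.imwrite('pics/s4.png',cv2.resize(S['frame'][60:220,180:330,::-1],None,fx=5,fy=5,interpolation=2)[:,:750])
t=env.read_camera('top');cv2.imwrite('pics/t4.png',cv2.resize(t['frame'][150:290,220:340,::-1],None,fx=5,fy=5,interpolation=2)[:600])
print(c1['xyz'],env.state()['t'])
E
```

```text
(array([552.5, -60.6, 267.9]), [np.float64(1.8546060623809972), np.float64(1.8546060623809253)])
(array([536.2, -39.3, 299.6]), [np.float64(0.5404308990283248), np.float64(0.5404308990283276)])
[546.    1.9 375.6] 5.15
```

View pics/s4.png

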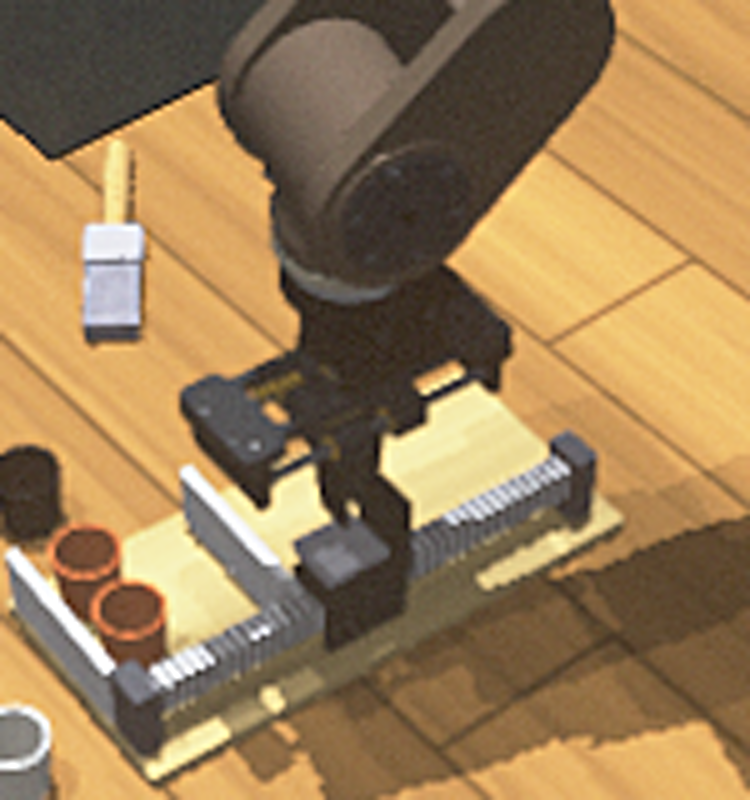

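Request:
{"method": "apply_moves", "body": {
  "offset": [
    [0, 0, -0.1],
    [0, 0, -0.2],
    [0, 0, -0.3],
    [0, 0, -0.4],
    [0, 0, -0.4]
  ],
  "yaw": [0, 0, 0, 0, 0],
  "jaw": [0.75, 0.75, 0.75, 0.75, 0.75]
}}

```text
t: 5.78
eef_pos: [542.2, -68.2, 72.6]
tcp_rot: [1.367, 1.57, -0.272]
ft_force: [-0.1, -0.1, -0.2]
opening: 0.124
```

```bash
cat > snap.py <<'E'
import sys
from h import *
from cell import env
n=sys.argv[1]
s=env.state();print(s['eef_pos'].round(1),s['opening'],s['ft_force'].round(2),s['t'])
c=env.read_camera('wrist')['frame'];S=env.read_camera('scene')['frame']
a=cv2.resize(c[150:270,180:320,::-1],None,fx=3,fy=3,interpolation=2);b=cv2.resize(S[120:220,180:310,::-1],None,fx=3.6,fy=3.6,interpolation=2)
a=a[:360];b=b[:360,:380]
cv2.imwrite(f'pics/{n}.png',np.hstack([a,b]))
E
python3 snap.py c5
```

```text
[542.2 -68.2  72.6] 0.1237951070216714 [-0.13 -0.14 -0.22] 5.775
```

View pics/c5.png

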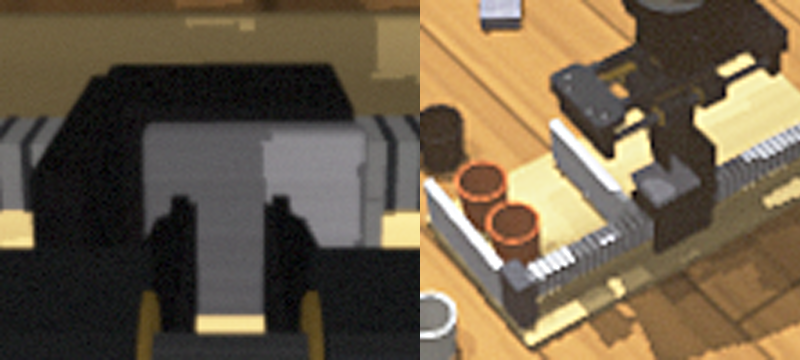

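Request:
{"method": "apply_moves", "body": {
  "offset": [
    [0, 0, -0.1],
    [0, 0, -0.2],
    [0, 0, -0.3],
    [0, 0, -0.4],
    [0, 0, -0.4]
  ],
  "yaw": [0, 0, 0, 0, 0],
  "jaw": [0.75, 0.75, 0.75, 0.75, 0.75]
}}

```text
t: 6.5
eef_pos: [542.2, -68.2, 62.6]
tcp_rot: [1.369, 1.57, -0.269]
ft_force: [1.7, 0.3, 0.6]
opening: 0.123
```

```bash
python3 snap.py c6
```

```text
[542.2 -68.2  62.6] 0.12298005029114809 [1.65 0.31 0.61] 6.5
```

View pics/c6.png

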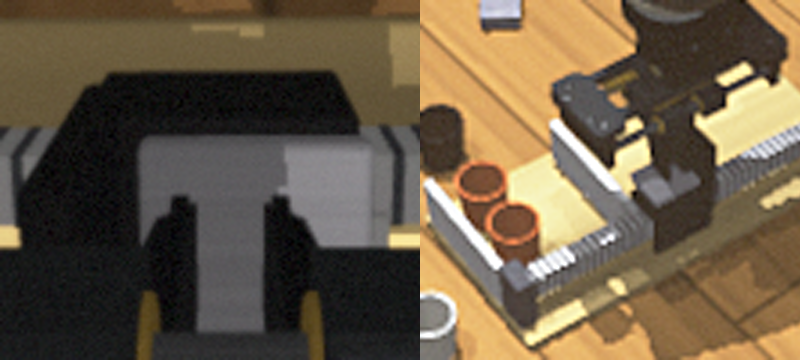

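Request:
{"method": "apply_moves", "body": {
  "offset": [
    [0, 0, -0.08],
    [0, 0, -0.16],
    [0, 0, -0.2],
    [0, 0, -0.2]
  ],
  "yaw": [0, 0, 0, 0],
  "jaw": [0.75, 0.75, 0.75, 0.75]
}}

```text
t: 7.1
eef_pos: [542.3, -68.2, 57.7]
tcp_rot: [1.396, 1.57, -0.242]
ft_force: [-0.2, -0.0, 0.1]
opening: 0.126
```

```bash
python3 snap.py c7
```

```text
[542.3 -68.2  57.7] 0.1257349105067623 [-0.23 -0.01  0.11] 7.1
```

View pics/c7.png

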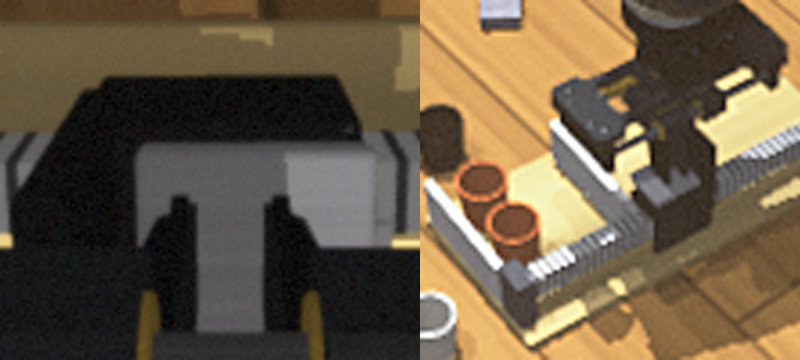

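Request:
{"method": "apply_moves", "body": {
  "offset": [
    [0, 0, -0.06],
    [0, 0, -0.12],
    [0, 0, -0.16],
    [0, 0, -0.16]
  ],
  "yaw": [0, 0, 0, 0],
  "jaw": [0.75, 0.75, 0.75, 0.75]
}}

```text
t: 7.7
eef_pos: [542.4, -68.3, 53.8]
tcp_rot: [1.419, 1.57, -0.219]
ft_force: [0.1, 0.2, 2.8]
opening: 0.126
```

```bash
python3 snap.py c8
```

```text
[542.4 -68.3  53.8] 0.12556897737883435 [0.06 0.2  2.76] 7.7
```

View pics/c8.png

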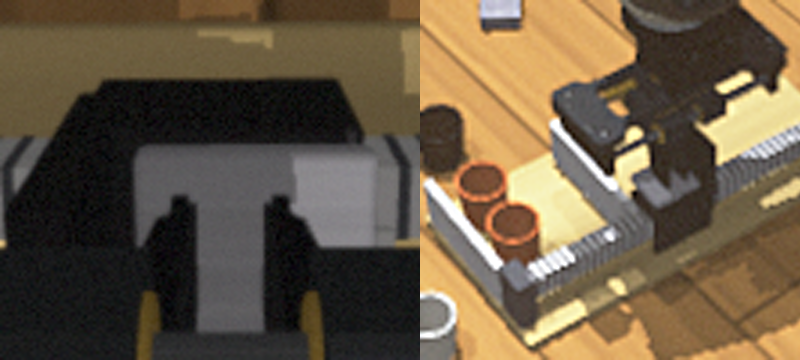

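Request:
{"method": "apply_moves", "body": {
  "offset": [
    [0, 0, -0.06],
    [0, 0, -0.12],
    [0, 0, -0.17],
    [0, 0, -0.17],
    [0, 0, -0.17]
  ],
  "yaw": [0, 0, 0, 0, 0],
  "jaw": [0.75, 0.75, 0.75, 0.75, 0.75]
}}

```text
t: 8.43
eef_pos: [542.4, -68.3, 49.7]
tcp_rot: [1.39, 1.57, -0.248]
ft_force: [-0.5, -0.0, 4.4]
opening: 0.122
```

```bash
python3 snap.py c9; python3 -c "
from cell import env
for i in range(4):
  env.read_camera('top');s=env.state();print(s['ft_force'].round(2),s['eef_pos'].round(2))"
```

```text
[542.4 -68.3  49.7] 0.12222351957027303 [-0.51 -0.    4.41] 8.425
[-1.41 -0.23  3.76] [542.4  -68.28  49.69]
[-0.71 -0.02  3.57] [542.42 -68.25  49.68]
[-0.43  0.58  4.57] [542.42 -68.26  49.68]
[ 0.28 -0.56  4.3 ] [542.42 -68.27  49.66]
```

View pics/c9.png

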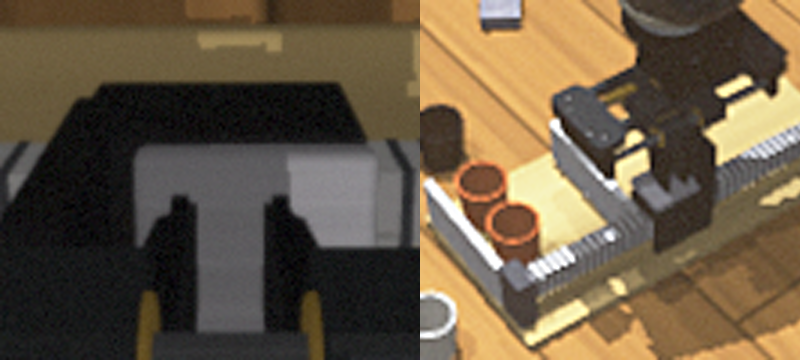

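Request:
{"method": "apply_moves", "body": {
  "offset": [
    [0, 0, -0.05],
    [0, 0, -0.09],
    [0, 0, -0.09]
  ],
  "yaw": [0, 0, 0],
  "jaw": [0.75, 0.75, 0.75]
}}

```text
t: 9.1
eef_pos: [543.0, -68.3, 48.2]
tcp_rot: [1.422, 1.568, -0.216]
ft_force: [-1.8, 0.9, 12.9]
opening: 0.125
```

```bash
python3 -c "
from cell import env
for i in range(4):
  s=env.state();print(s['ft_force'].round(2),s['eef_pos'].round(2));env.read_camera('top')"
```

```text
[-1.75  0.89 12.86] [543.04 -68.35  48.2 ]
[-1.38  0.44 12.93] [543.02 -68.34  48.19]
[-1.22  0.42 12.67] [543.04 -68.35  48.2 ]
[-0.49  0.61 12.72] [543.04 -68.35  48.21]
```

Request:
{"method": "apply_moves", "body": {
  "offset": [
    [-0.1, 0.007, 0],
    [-0.3, 0.02, 0],
    [-0.5, 0.035, 0],
    [-0.7, 0.05, 0],
    [-0.9, 0.063, 0],
    [-1.1, 0.077, 0],
    [-1.2, 0.084, 0],
    [-1.2, 0.084, 0]
  ],
  "yaw": [0, 0, 0, 0, 0, 0, 0, 0],
  "jaw": [0.75, 0.75, 0.75, 0.75, 0.75, 0.75, 0.75, 0.75]
}}

```text
t: 10.3
eef_pos: [512.7, -66.4, 48.3]
tcp_rot: [1.358, 1.568, -0.281]
ft_force: [0.8, -2.0, 6.9]
opening: 0.128
```

```bash
python3 snap.py d1
```

```text
[512.7 -66.4  48.3] 0.12832453410320496 [ 0.75 -2.    6.93] 10.3
```

View pics/d1.png

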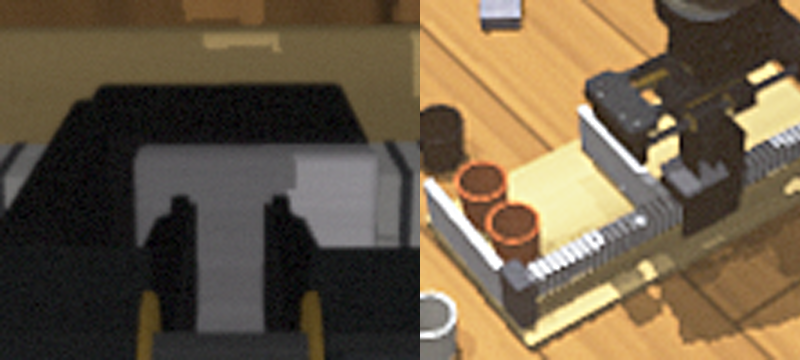

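Request:
{"method": "apply_moves", "body": {
  "offset": [
    [-0.15, 0.01, 0],
    [-0.4, 0.028, -0.01],
    [-0.7, 0.049, -0.01],
    [-1.0, 0.07, -0.01],
    [-1.3, 0.091, -0.01],
    [-1.6, 0.112, -0.01],
    [-1.9, 0.133, -0.01],
    [-2.2, 0.154, -0.01],
    [-2.5, 0.175, -0.01],
    [-2.6, 0.182, -0.01],
    [-2.6, 0.182, -0.01]
  ],
  "yaw": [0, 0, 0, 0, 0, 0, 0, 0, 0, 0, 0],
  "jaw": [0.75, 0.75, 0.75, 0.75, 0.75, 0.75, 0.75, 0.75, 0.75, 0.75, 0.75]
}}

```text
t: 11.78
eef_pos: [447.3, -62.1, 48.3]
tcp_rot: [1.207, 1.568, -0.431]
ft_force: [0.1, -3.4, 8.3]
opening: 0.125
```

```bash
python3 snap.py d2; python3 -c "
from cell import env
print(env.state()['joints'].round(2))"
```

```text
[447.3 -62.1  48.3] 0.12459866325575113 [ 0.11 -3.44  8.31] 11.775
[-0.28  0.46  2.11 -0.    0.57 -0.22]
```

View pics/d2.png

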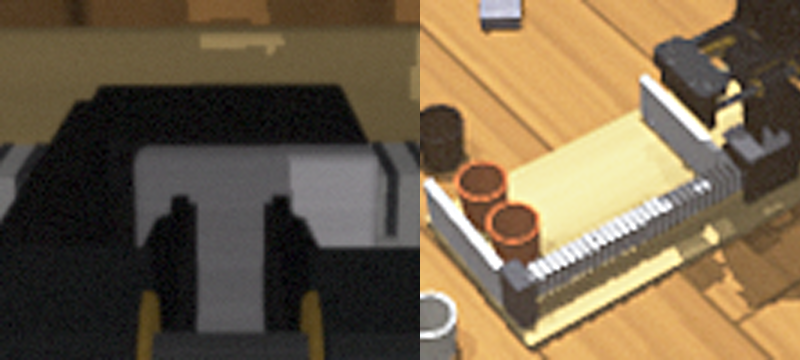

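Request:
{"method": "apply_moves", "body": {
  "offset": [
    [-0.1, 0.0, 0],
    [-0.25, 0.0, -0.01],
    [-0.4, 0.01, -0.01],
    [-0.55, 0.02, -0.01],
    [-0.7, 0.03, -0.01],
    [-0.8, 0.03, -0.01],
    [-0.8, 0.03, -0.01]
  ],
  "yaw": [0, 0, 0, 0, 0, 0, 0],
  "jaw": [0.75, 0.75, 0.75, 0.75, 0.75, 0.75, 0.75]
}}

```text
t: 12.75
eef_pos: [426.9, -61.2, 48.2]
tcp_rot: [1.25, 1.568, -0.389]
ft_force: [-0.2, 2.2, 10.1]
opening: 0.124
```

```bash
python3 snap.py d3
```

```text
[426.9 -61.2  48.2] 0.12373627050102132 [-0.15  2.25 10.13] 12.75
```

View pics/d3.png

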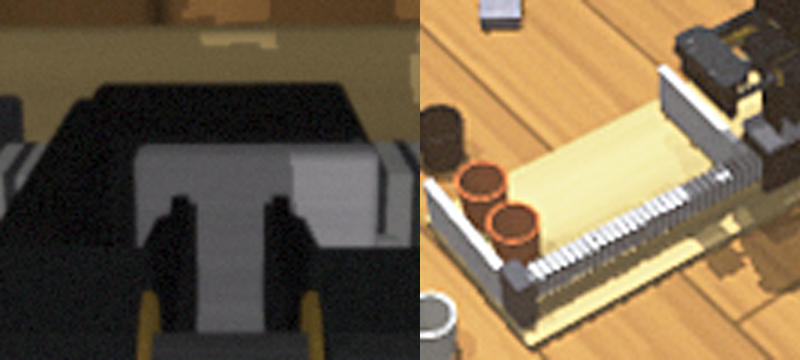

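Not at the stop yet (the end post is now coming into view on the left of the wrist crop); continue slowly.

Request:
{"method": "apply_moves", "body": {
  "offset": [
    [-0.08, 0.0, 0],
    [-0.2, 0.01, 0],
    [-0.32, 0.02, 0],
    [-0.44, 0.03, 0],
    [-0.52, 0.035, 0],
    [-0.52, 0.035, 0]
  ],
  "yaw": [0, 0, 0, 0, 0, 0],
  "jaw": [0.75, 0.75, 0.75, 0.75, 0.75, 0.75]
}}

```text
t: 13.6
eef_pos: [413.4, -60.2, 48.3]
tcp_rot: [1.221, 1.568, -0.417]
ft_force: [0.3, 0.7, 7.5]
opening: 0.126
```

```bash
python3 snap.py d4
```

```text
[413.4 -60.2  48.3] 0.12632876914617544 [0.31 0.75 7.53] 13.6
```

View pics/d4.png

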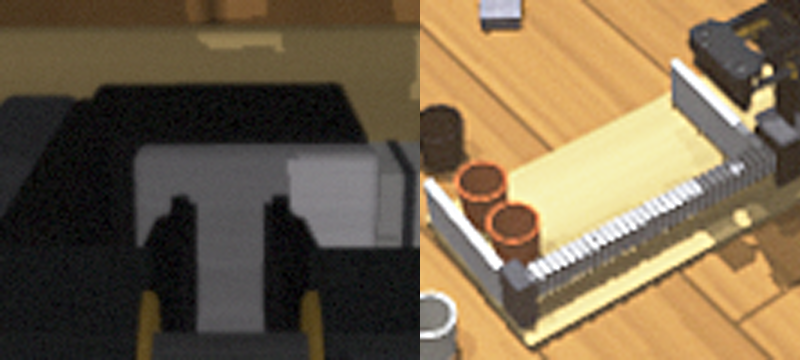

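Request:
{"method": "apply_moves", "body": {
  "offset": [
    [-0.08, 0.005, 0],
    [-0.18, 0.01, 0],
    [-0.28, 0.02, 0],
    [-0.32, 0.02, 0],
    [-0.32, 0.02, 0]
  ],
  "yaw": [0, 0, 0, 0, 0],
  "jaw": [0.75, 0.75, 0.75, 0.75, 0.75]
}}

```text
t: 14.32
eef_pos: [406.2, -59.8, 48.3]
tcp_rot: [1.315, 1.567, -0.323]
ft_force: [6.8, 1.5, 2.8]
opening: 0.125
```

```bash
python3 snap.py d5
```

```text
[406.2 -59.8  48.3] 0.12462523424516146 [6.81 1.54 2.76] 14.325
```

View pics/d5.png

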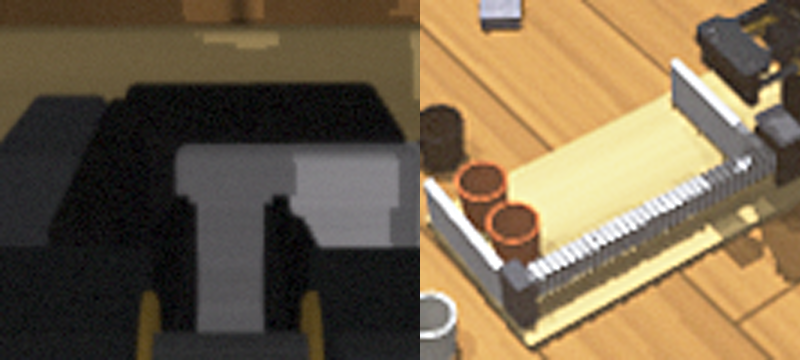

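Request:
{"method": "apply_moves", "body": {
  "offset": [
    [-0.06, 0.004, -0.01],
    [-0.12, 0.008, -0.02],
    [-0.12, 0.008, -0.02],
    [-0.12, 0.008, -0.02]
  ],
  "yaw": [0, 0, 0, 0],
  "jaw": [0.75, 0.75, 0.75, 0.75]
}}

```text
t: 14.92
eef_pos: [406.3, -60.0, 48.4]
tcp_rot: [1.4, 1.56, -0.239]
ft_force: [17.3, 6.4, 2.6]
opening: 0.126
```

```bash
python3 snap.py d6; python3 - <<'E'
from h import *
from cell import env
S=env.read_camera('scene');cv2.imwrite('pics/s6.png',cv2.resize(S['frame'][100:200,230:340,::-1],None,fx=6,fy=6,interpolation=2))
E
```

```text
[406.3 -60.   48.4] 0.12630541094575023 [17.32  6.44  2.62] 14.925
```

View pics/d6.png

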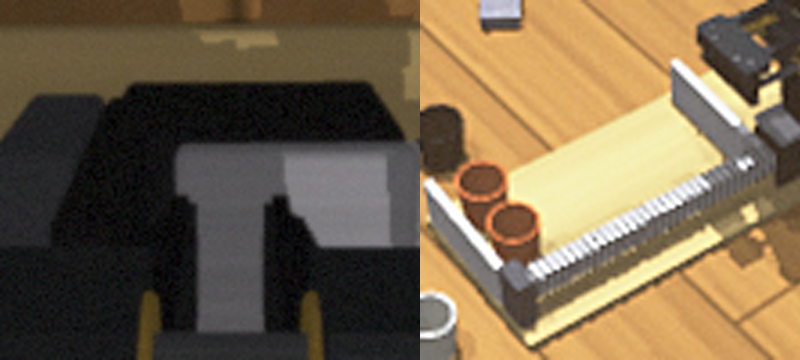

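View pics/s6.png

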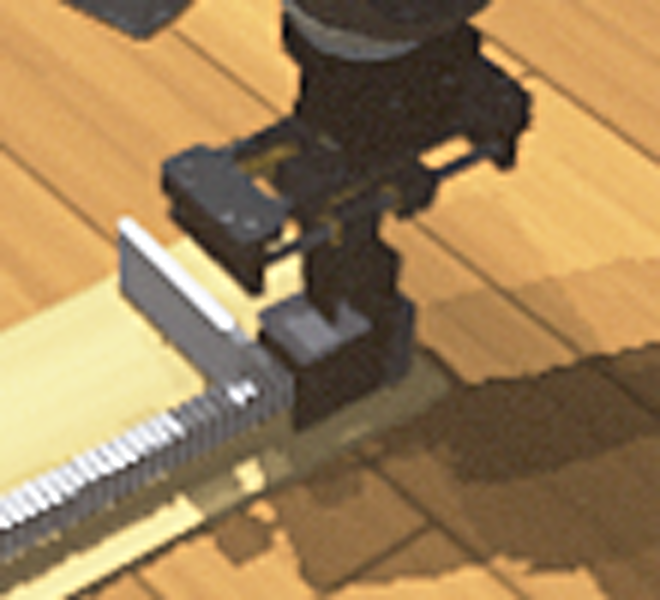

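Request:
{"method": "apply_moves", "body": {
  "offset": [
    [0, 0.01, 0],
    [0, 0.01, -0.03],
    [0, 0.01, -0.05],
    [0, 0.01, -0.05]
  ],
  "yaw": [0, 0, 0, 0],
  "jaw": [0.75, 0.75, 0.75, 0.75]
}}

```text
t: 15.58
eef_pos: [406.7, -59.9, 48.0]
tcp_rot: [1.392, 1.559, -0.247]
ft_force: [1.5, 1.2, 25.1]
opening: 0.122
```

```bash
python3 snap.py d7
```

```text
[406.7 -59.9  48. ] 0.12212505712983224 [ 1.48  1.21 25.07] 15.575
```

View pics/d7.png

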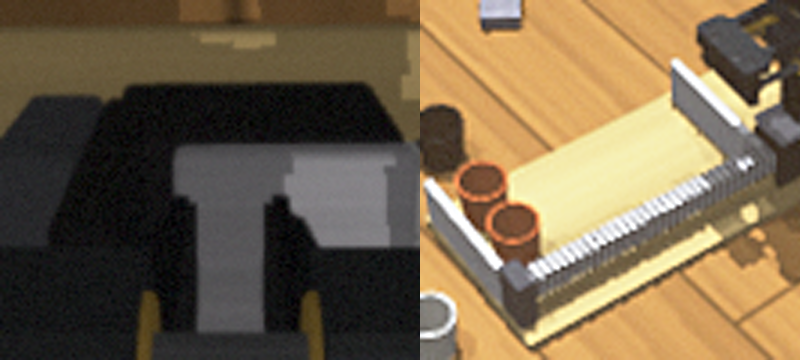

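Request:
{"method": "apply_moves", "body": {
  "offset": [
    [-0.04, 0, 0.01],
    [-0.08, 0, 0.01],
    [-0.12, 0.005, 0.01],
    [-0.12, 0.005, 0.01]
  ],
  "yaw": [0, 0, 0, 0],
  "jaw": [0.75, 0.75, 0.75, 0.75]
}}

```text
t: 16.18
eef_pos: [406.9, -60.2, 48.7]
tcp_rot: [1.413, 1.552, -0.227]
ft_force: [17.9, 6.8, -1.2]
opening: 0.122
```

```bash
python3 snap.py d8
```

```text
[406.9 -60.2  48.7] 0.12241766982395219 [17.92  6.81 -1.18] 16.175
```

View pics/d8.png

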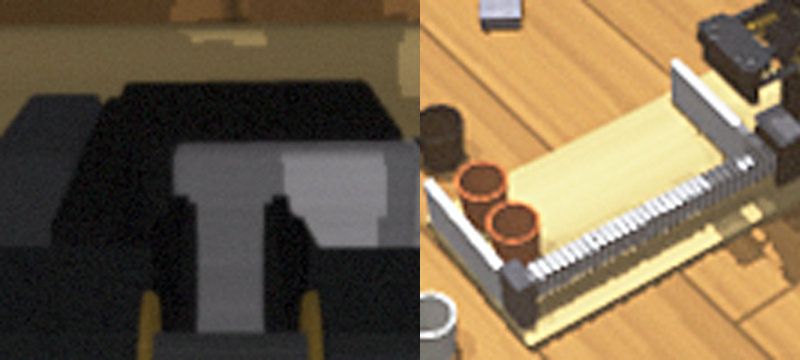

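Request:
{"method": "apply_moves", "body": {
  "offset": [
    [-0.04, 0, 0.05],
    [-0.03, 0, 0.15],
    [-0.02, 0, 0.28],
    [-0.01, 0, 0.42],
    [0.02, 0, 0.6],
    [0.06, 0, 0.9],
    [0.1, 0, 1.4],
    [0.1, 0, 2.2],
    [0.1, 0, 3.2],
    [0.1, 0, 4.2],
    [0.1, 0, 5],
    [0.1, 0, 5.2],
    [0.1, 0, 5.2]
  ],
  "yaw": [0, 0, 0, 0, 0, 0, 0, 0, 0, 0, 0, 0, 0],
  "jaw": [0.75, 0.75, 0.75, 0.75, 0.75, 0.75, 0.75, 0.75, 0.75, 0.75, 0.75, 0.75, 0.75]
}}

```text
t: 17.9
eef_pos: [409.1, -60.1, 178.5]
tcp_rot: [1.412, 1.552, -0.227]
ft_force: [-0.4, -0.0, -0.7]
opening: 0.13
```

```bash
python3 - <<'E'
from h import *
from cell import env
s=env.state();print(s['eef_pos'],s['ft_force'],s['t'])
c=env.read_camera('wrist');cv2.imwrite('pics/w9.png',c['frame'][:,:,::-1])
S=env.read_camera('scene');cv2.imwrite('pics/s9.png',cv2.resize(S['frame'][100:220,180:310,::-1],None,fx=6,fy=6,interpolation=2)[:600])
S=env.read_camera('scene');cv2.imwrite('pics/s9.png',cv2.resize(S['frame'][100:200,190:320,::-1],None,fx=6,fy=6,interpolation=2))
E
```

```text
[409.08415127 -60.10935201 178.5433436 ] [-0.40322126 -0.02604458 -0.65188515] 17.9
```

View pics/w9.png

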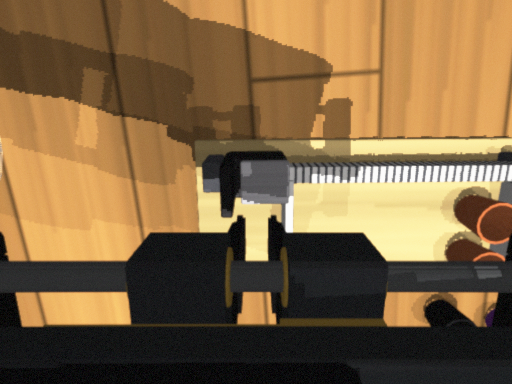

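View pics/s9.png

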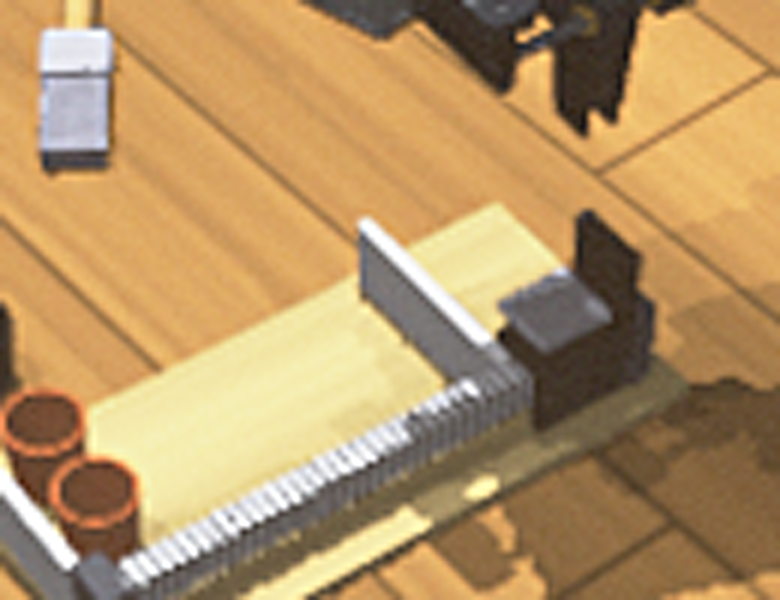

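```bash
python3 - <<'E'
from h import *
from cell import env
np.set_printoptions(precision=1,suppress=True)
s=env.state();S=env.read_camera('scene');c=wrist(env.read_camera('wrist'),s);w=c['frame']
print('pad',atz(S,(281.9,151.4),90),'wrist corners')
cv2.imwrite('pics/w10.png',cv2.resize(w[140:225,190:310,::-1],None,fx=6,fy=6,interpolation=2))
T=env.read_camera('top');cv2.imwrite('pics/t10.png',cv2.resize(T['frame'][130:290,180:350,::-1],None,fx=4,fy=4,interpolation=2)[:600])
print(env.state()['t'])
E
```

```text
pad [421.  -57.7  90. ] wrist corners
18.2
```

View pics/w10.png

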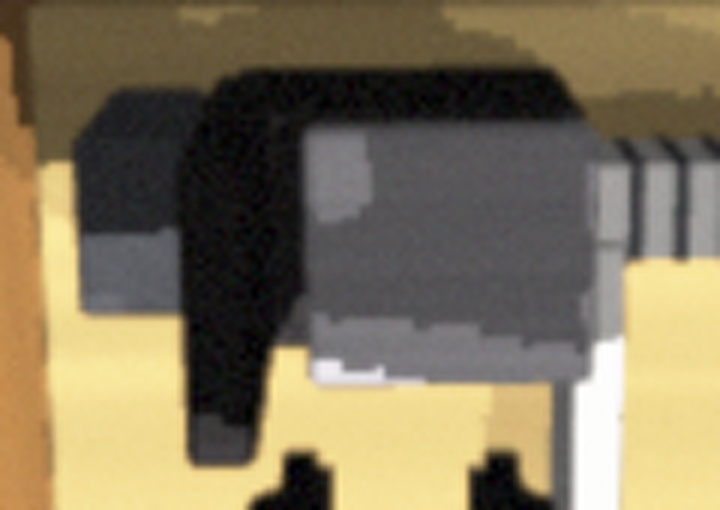

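View pics/t10.png

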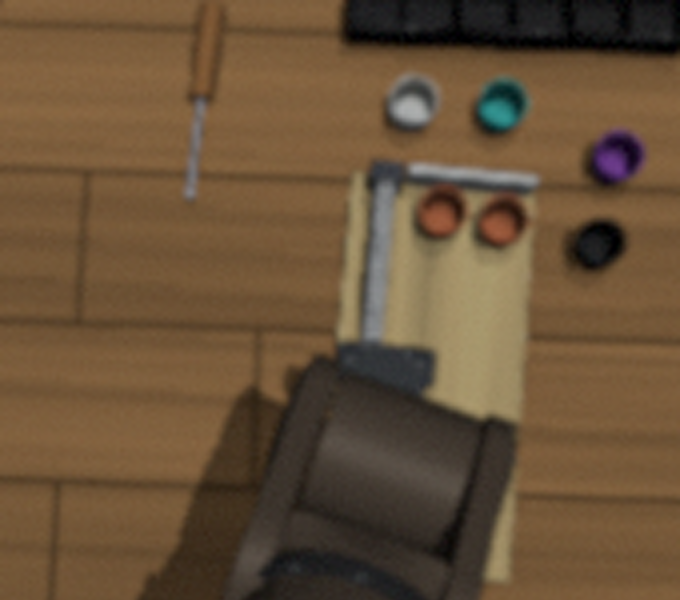

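```bash
python3 - <<'E'
from h import *
from cell import env
np.set_printoptions(precision=1,suppress=True)
a=cv2.imread('pics/scene0.png')[140:175,250:310];cv2.imwrite('pics/p0.png',cv2.resize(a,None,fx=12,fy=12,interpolation=2))
S=env.read_camera('scene');cv2.imwrite('pics/p1.png',cv2.resize(S['frame'][130:175,250:310,::-1],None,fx=12,fy=12,interpolation=2))
E
```

```text
(no output)
```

View pics/p0.png

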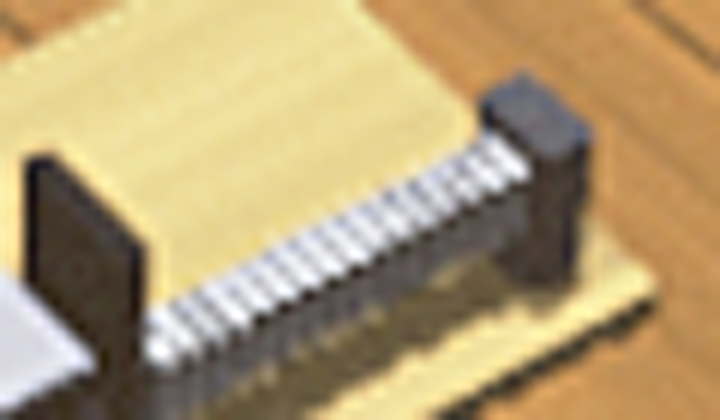

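View pics/p1.png

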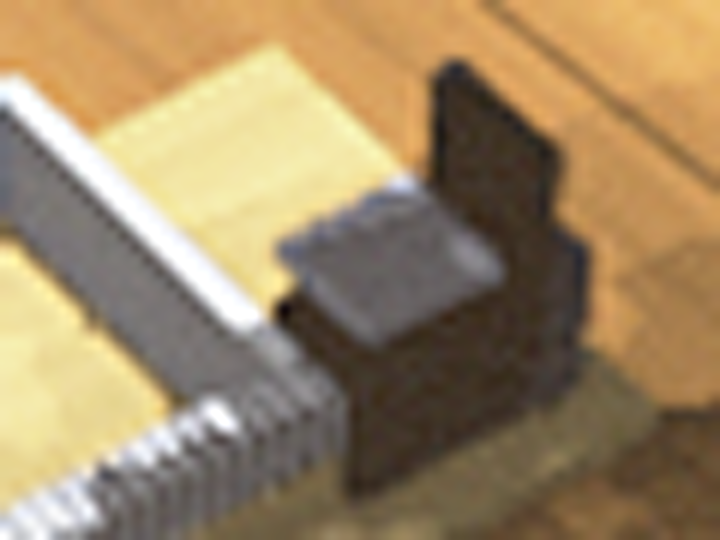

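```bash
python3 -c "
from cell import env
s=env.state();print(s['t'],s['ft_force']);print(env.job_done())"
```

```text
18.25 [-0.96617356  0.0483099  -0.17623366]
the job is handed in; nothing more can be done
None
```

The sliding jaw is back against its end post, with the release let go, and I handed the job in at about 18 s. I pressed the release fully down with nearly shut fingertips, slid the jaw back about 126 mm, let go and lifted straight up clear.

**End stop:** after I unloaded the jaw and pressed the pad down again (25 N), pushing with 18 N moved it no further. The last picture shows no bar teeth between the jaw and the post. My position estimate alone still leaves a few mm of uncertainty.

**Letting go:** the jaw was at the same pixels after release as while I was pushing it. I did not measure the height of the sprung-up release. The wrist force was about zero, with the arm clear.

**Other objects:** both small pots are where they were, and everything else I could see looked undisturbed. I did not re-measure the larger pot, tub and jar after the moves.

**Disagreements:**
- The fingertips met the pad at a reported tool height of about 56 mm, not 90 mm. The pictures also put the tips about 35 mm above the reported tool point, so I found the contact by force.
- The tips slipped about 8 mm on the pad when the jaw reached the stop, until they bore on the lug.

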